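Press the pouring spout into a paint jar and tighten its lid

ROBOT

A 6-joint arm with a two-finger parallel gripper is mounted at the origin on the work surface. World frame = base frame: x ahead of the robot, y to its left, z up, the work surface at z = 0. Lengths are in mm, angles in rad, forces in N, time in s.
With the tool pointing down it reaches from about 300 to 775 mm from the base axis. Payload 14.6 kg.
Tool frame: the origin (TCP) lies midway between the tips of the shut fingers; the grasp point (between the pads) lies behind it (manip.grip_depth is the z of the grasp point in the tool frame, in mm); z points along the fingers, y is the line along which they close (so a half turn about z gives the same grasp; the last joint's range is limited). The gripper opens to 94 mm and grips with 3 to 60 N. Pads are 16 mm wide; open, the fingers measure 119 mm over their backs; the gripper's body (75 mm by 177 mm) begins 78 mm behind the grasp point.
Start: joints at [-1.275, 0.3, 1.521, -0, 1.321, -0.067], TCP at [195.184, -514.191, 205.446] pointing down, gripper open.
Joint ranges: [-3.03, 3.03], [-0.79, 2.21], [0.23, 2.52], [-1.04, 4.18], [0, 3.07], [-2.55, 2.55]. Speed limits (rad/s): [2.22, 2.22, 2.57, 3.14, 3.14, 3.14].

INTERFACE

Orientations are given as [roll, pitch, yaw] about the fixed x, y, z axes, in that order (R = Rz(yaw) Ry(pitch) Rx(roll)).
In Python, from cell import manip, vision, sensors, ticket gives the robot as it stands (manip), with the cameras (vision), the readings (sensors) and the job (ticket).
- The arm moves only by the shell command python3 nudge.py 'ROWS' [OPENING] [FORCE]. ROWS is a JSON list of rows, 1 to 5 of them, each an object with the fields pos (a list: dx, dy, dz in shares of 400 mm (1.0 is 400 mm)), turn_vec (a list: a rotation vector rx, ry, rz in parts of the range, where 1.0 means 60 degrees); a field left out counts as zero; each row is the pose to reach, as a shift and turn from the pose commanded when the command began, along the tool's axes at that moment; what a row does not reach only later rows make up. A row lasts 1/10 s, in which the tool goes at most 50 mm and 0.15 rad, less where a joint would pass 70% of its speed; a pose out of reach is approached as far as the arm can. OPENING is the finger opening in mm, set as the command begins (- or left out keeps the last). The fingers move at their own pace and stop on an object; FORCE is the grip in N (left out, the last holds). Time passes only in rows, so rows that do not move let the fingers close. It prints the time, the measured TCP pose, the force, the opening and the grip force at its end. Shift and turn numbers lie between -1 and 1, and a call with a number outside is refused. Input that does not fit is refused with a message, and nothing moves.
- sensors.read_state(): the state, without advancing time (a new reading comes with each control period).
- vision.camera(name): name is "scene" or "top" or "wrist"; returns (picture, depth): 400x640x3 uint8, red, green, blue; 400x640 float32, mm along the optical axis (not along the pixel's ray), 0 where there is no reading.
- vision.camera_info(name): a dict with "K" (3x3 intrinsics, pixels), "rvec" (rotation vector, rad) and "tvec" (3), from world to camera coordinates, as OpenCV has them; the wrist camera has in their place "mount" (4x4, takes a point from camera to tool coordinates, whose origin is the TCP and whose axes are the flange's). Camera axes: x right, y down, z forward; pixel columns grow to the right and rows downward; lengths in mm; the calibration is good to about 2 mm. A picture is of the moment at which its call begins: read the wrist's pose just before it. camera_info takes no time and is no camera call.
- ticket.sign_off(): hands the job in; it is judged then, once.
The state is a dict: "clock": time; "joints": joint angles; "qd": joint speeds; "effort": joint torques, N m; "eef_pos": TCP position; "eef_rot": TCP orientation; "wrist_force": force on the tool from outside, world axes, zero at the start; "moment": the same for the moment, N m; "finger_gap": finger opening in mm; "finger_force": force on a finger pad.
Only numpy, scipy, OpenCV 4.12 (cv2) and the standard library are available. Lean on these libraries where they do the work, as an engineer would, in place of code of your own. Each camera call takes 0.05 s, during which the arm holds its last target. There are 200 camera calls.

TASK

Take the brass pouring spout from the wooden rack and press it into the hole in the lid of the jar on the spring cradle until its shoulder sits fully home on the lid, without ever squashing the cradle's springs to their stop. Then, with the spout in place, screw the loose black lid clockwise until it is tight, and let go. Leave the red stopper, the paint pot, the wooden box and the brush where they are.

Things in the scene. Friction and masses are not known exactly. Their poses are not given: they have to be found in the camera images.
- spout: Brass pouring spout, 60 to 130 g, round about z, upright in one of the rack's holes. Origin: centre of the tail's underside. Heights from it: tail 20 mm diameter 0 to 14 mm (lowest 3 mm tapered to 15 mm diameter); shoulder disc 34 mm diameter 14 to 18 mm; plain neck to grip, 18 mm diameter, 18 to 52 mm (top). In the rack its origin is 12 mm above the table.
- spout_shoulder (a point): Centre of the underside of the spout's shoulder disc, 14 mm above the spout's origin: this face must rest on the lid.
- rack: Fixed dark wooden rack, 60 mm (x) by 150 mm (y) by 26 mm high, origin under its centre; its two blind holes lie on its y axis at y = -42 and +42 mm, one holding the brass spout, the other the red stopper.
- cradle: Fixed sprung cradle, origin under its centre: wooden base 110 x 110 x 15 mm, four springs and an aluminium plate 100 x 100 mm (top 43 mm high at rest) that carries the teal jar (76 mm diameter). Rack and cradle may swap sides of the table. The jar cannot shift sideways or tip.
- jar (a joint): How far the jar has sunk on its springs, m: 0 at rest (top), 0.020 at the hard stop, reached at about 32 N. After the first 2 N it sinks 1 mm for each 1.5 N of downward push, damped (150 N per m/s), and rises again when let go.
- lid (a joint): Angle of the loose screw lid, rad: 0 = tight on its stop, positive = unscrewed (counterclockwise from above); 0.7 to 1.15 at the start, at most 1.4. It drags at about 0.15 N m, stays where left and does not rise or fall as it turns. White stripes on lid and jar shoulder line up when tight.
- lid_mouth (a point): Centre of the lid's hole at its top face, on the lid's axis (z up, 134 mm high at rest, sinks with the jar). Lid: black cylinder 62 to 65 mm over, 22 mm high; jar shoulder 27 mm below its top. Hole 21.4 mm wide, with an orange plug 4 mm down that the tail must push 10 mm deeper: a steady 9 N, no spring-back. The jar sinks meanwhile; 16 to 20 N felt means the shoulder is home.
- stopper: Red plastic stopper like the spout but 40 mm high overall (neck top 22 mm above the shoulder), in the rack's other hole. Bystander.
- paint_pot: Closed paint jar with a blue cap, 50 mm diameter, 60 mm high, origin under its centre. Bystander.
- pastel_box: Closed wooden box 70 x 130 x 45 mm, origin under its centre. Bystander.
- paint_brush: Paint brush 200 mm long, lying on the table between the work and the wooden box. Bystander.

How it is judged (in metres and radians):
On the way, in this order (a step that is already met when the one before it is completed fails the run):
1. the spout is pressed home: its shoulder rests on the lid (z of spout_shoulder in the frame of lid_mouth below 0.0015 m and horizontal distance between spout_shoulder and lid_mouth below 0.002 m and angle between the z axis of spout and the z axis of lid_mouth, either way round below 0.06 rad), for 0.2 s.
2. then the lid is screwed tight with the spout in place (all of step 1 and value of joint lid below 0.08 rad), for 0.2 s.
At the end, for the whole second after the job is handed in: The spout's shoulder is within 1.5 mm of the lid's top face, centred within 2 mm and square within 0.06 rad; the lid is within 0.08 rad of its stop; the jar has risen back to within 2 mm of rest; nothing moves (all of step 2 and value of joint jar below 0.002 m and linear speed of spout below 0.02 m/s); the robot touches nothing.
It fails at once if the cradle's springs are squashed to their stop (jar sunk more than 19 mm) (value of joint jar above 0.019 m).
It fails at once if the stopper is moved by more than 15 mm (distance of stopper from where it was at the start of the episode above 0.015 m).
It fails at once if the paint pot is moved by more than 15 mm (distance of paint_pot from where it was at the start of the episode above 0.015 m).
It fails at once if the pastel box is moved by more than 15 mm (distance of pastel_box from where it was at the start of the episode above 0.015 m).
It fails at once if the paint brush is moved by more than 15 mm (distance of paint_brush from where it was at the start of the episode above 0.015 m).
It also fails if it takes over 61 s, if anything falls off the work surface, if the arm or the gripper's body presses on something with over 40 N, if the wrist force passes 120 N, or if a joint passes its speed limit or range.

## Working session

There is one attempt and no reset: what is moved stays moved. The work goes in short steps, Python scripts to look and compute and a shell command to move; the robot and the scene stay as the last step left them, time stands still between calls to the robot, and variables do not carry over. Pictures are saved under pics/ and viewed, at most 10 in all, crops included, and the job is handed in when it is done.

```bash
ls; mkdir -p pics
python3 - <<'E'
from cell import manip, vision, sensors, ticket
import cv2,numpy as np
print(manip.grip_depth, sensors.read_state())
for n in ["scene","top"]:
    p,d=vision.camera(n); cv2.imwrite(f"pics/{n}0.png",p[:,:,::-1]); np.save(f"{n}_d.npy",d); np.save(f"{n}_p.npy",p)
    print(n,vision.camera_info(n))
print(vision.camera_info("wrist"))
E
```

```text
cell.py
nudge.py
pics
-18.8 {'clock': 0.0, 'joints': array([-1.27458923e+00,  3.00465095e-01,  1.52161876e+00, -3.28893482e-05,
        1.32069504e+00, -6.66034312e-02]), 'qd': array([ 0.00221365,  0.00174141,  0.00073256, -0.00131926, -0.00079029,
       -0.00043738]), 'effort': array([ 4.75519064e-04, -5.31800258e+01, -3.52735448e+01,  7.08381878e-02,
        2.43471900e-02, -7.94763287e-05]), 'eef_pos': array([ 195.10280001, -513.93482513,  204.87368769]), 'eef_rot': array([-3.14040693e+00, -4.71632040e-05,  3.62818656e-01]), 'wrist_force': array([0.24225904, 0.62507375, 0.38139392]), 'moment': array([-0.03864259,  0.03394713,  0.00669362]), 'finger_force': 0.0, 'finger_gap': 94.2330450454434}
scene {'K': array([[374.72555096,   0.        , 319.25594498],
       [  0.        , 374.72555096, 199.09591877],
       [  0.        ,   0.        ,   1.        ]]), 'rvec': array([ 1.07949883,  2.40784668, -1.03177689]), 'tvec': array([ 419.56486577, -268.64052535, 1314.76154201])}
top {'K': array([[458.03182658,   0.        , 321.21240264],
       [  0.        , 458.03182658, 196.81810986],
       [  0.        ,   0.        ,   1.        ]]), 'rvec': array([ 2.12798339, -2.14197766,  0.16551675]), 'tvec': array([ 42.47222161, 656.86445579, 841.4589176 ])}
{'K': array([[360.34528125,   0.        , 318.10296496],
       [  0.        , 360.34528125, 198.65585094],
       [  0.        ,   0.        ,   1.        ]]), 'mount': array([[ 5.17055535e-04, -9.71073443e-01, -2.38780446e-01,
         7.00141346e+01],
       [ 9.99999682e-01,  6.47074940e-04, -4.66126604e-04,
         6.71730185e-02],
       [ 6.07152009e-04, -2.38780129e-01,  9.71073469e-01,
        -1.78991224e+02],
       [ 0.00000000e+00,  0.00000000e+00,  0.00000000e+00,
         1.00000000e+00]])}
```

View pics/top0.png

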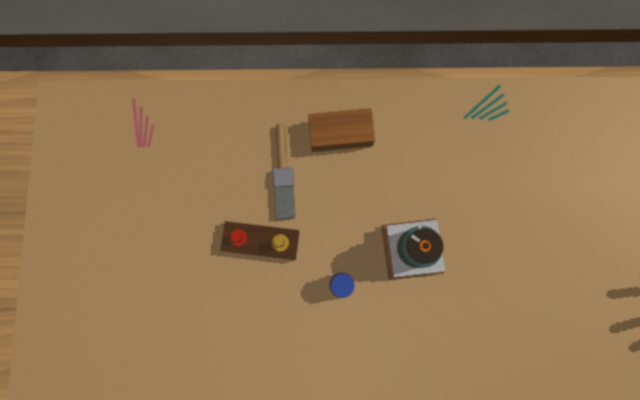

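View pics/scene0.png

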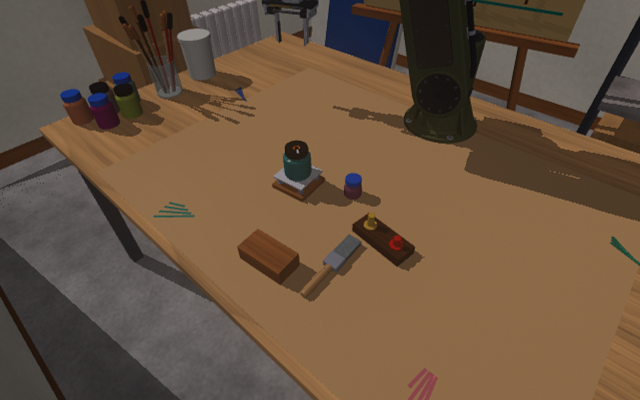

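The top view shows the spout (yellow) at (280,242), the stopper at (238,238), the lid hole at (425,245), the pot at (342,285), the brush at about (284,175) and the box at (341,130). The scene view shows the same layout, with the jar nearer the left.

```bash
cat > h.py <<'E'
from cell import manip, vision, sensors, ticket
import cv2,numpy as np
from scipy.spatial.transform import Rotation as R
def cam(name,st=None):
    i=vision.camera_info(name);K=i["K"]
    if name=="wrist":
        T=np.eye(4);T[:3,:3]=R.from_euler("xyz",st["eef_rot"]).as_matrix();T[:3,3]=st["eef_pos"]
        M=T@i["mount"];return K,M[:3,:3],M[:3,3]
    Rm=cv2.Rodrigues(i["rvec"])[0];return K,Rm.T,-Rm.T@i["tvec"]
def onplane(c,uv,z):
    K,Rw,o=c;d=Rw@np.linalg.solve(K,[uv[0],uv[1],1.]);return o+d*(z-o[2])/d[2]
def proj(c,X):
    K,Rw,o=c;q=K@(Rw.T@(np.asarray(X)-o));return q[:2]/q[2]
def blobs(p,lo,hi,minA=15):
    m=cv2.inRange(cv2.cvtColor(p,cv2.COLOR_RGB2HSV),np.array(lo),np.array(hi))
    n,_,s,c=cv2.connectedComponentsWithStats(m)
    return sorted([(int(s[k,4]),c[k].round(1).tolist(),s[k,:4].tolist()) for k in range(1,n) if s[k,4]>=minA],reverse=True)
def totool(st,dw):  # world shift -> tool axes
    return R.from_euler("xyz",st["eef_rot"]).as_matrix().T@np.asarray(dw)
E
python3 - <<'E'
from h import *
p=np.load("top_p.npy");c=cam("top")
print("cam",c[2])
for n,lo,hi,z in [("orange",(5,180,150),(18,255,255),130),("yellow",(20,120,90),(32,255,255),64),("red",(0,200,120),(4,255,255),52),("blue",(110,150,80),(130,255,255),60),("white",(0,0,170),(179,30,255),43)]:
    for b in blobs(p,lo,hi)[:3]: print(n,b,onplane(c,b[1],z).round(1))
for n,uv,z in [("rackcorners",(226,222),26),("",(299,229),26),("",(297,259),26),("",(222,250),26),("plate",(388,224),43),("",(438,220),43),("",(444,273),43),("",(393,278),43),("lid",(424,245),134),("brush",(278,125),10),("",(285,218),10),("stripe in",(420,242),134),("out",(412,236),134)]:
    print(n,onplane(c,uv,z).round(1))
E
```

```text
cam [514.03978471  33.3561596  935.9371663 ]
orange (26, [423.4, 246.4], [421, 241, 8, 10]) [ 555.5 -140.5  130. ]
yellow (224, [280.0, 242.3], [272, 234, 17, 18]) [568.4 116.9  64. ]
red (163, [238.6, 236.8], [231, 230, 16, 16]) [580.2 198.1  52. ]
blue (351, [341.9, 285.1], [332, 275, 21, 21]) [4.878e+02 3.000e-01 6.000e+01]
rackcorners [611.9 228.8  26. ]
 [596.9  82.9  26. ]
 [537.8  86.8  26. ]
 [556.3 235.2  26. ]
plate [604. -92.  43.]
 [ 611.2 -189.9   43. ]
 [ 508.9 -196.6   43. ]
 [500.  -98.5  43. ]
lid [ 557.7 -140.8  134. ]
brush [817.7 128.3  10. ]
 [621.  112.3  10. ]
stripe in [ 563. -134.  134.]
out [ 573.5 -120.5  134. ]
```

The manual's scale: shifts go in shares of 400 mm and turns go in shares of 60 degrees. Converting my numbers, 194 mm / 400 = 0.485, -155 mm / 400 = -0.3875, -0.6 rad / 1.0472 = -0.573.

```bash
python3 nudge.py '[{"pos":[0.1, -0.0775, 0], "turn_vec":[0, 0, -0.0955]}, {"pos":[0.195, -0.155, 0], "turn_vec":[0, 0, -0.2101]}, {"pos":[0.29, -0.2325, 0], "turn_vec":[0, 0, -0.3342]}, {"pos":[0.3875, -0.31, 0], "turn_vec":[0, 0, -0.4775]}, {"pos":[0.485, -0.3875, 0], "turn_vec":[0, 0, -0.573]}]' 60 && python3 nudge.py '[{"pos":[0.05, -0.105, 0], "turn_vec":[0, 0, -0.1146]}, {"pos":[0.1, -0.21, 0], "turn_vec":[0, 0, -0.2292]}, {"pos":[0.15, -0.315, 0], "turn_vec":[0, 0, -0.3438]}, {"pos":[0.175, -0.42, 0], "turn_vec":[0, 0, -0.4584]}, {"pos":[0.2, -0.525, 0], "turn_vec":[0, 0, -0.573]}]'
python3 - <<'E'
from h import *
st=sensors.read_state();print(st["eef_pos"],st["eef_rot"],st["joints"])
print(totool(st,np.array([566,117,200])-st["eef_pos"]))
E
```

```text
clock: 0.6
eef_pos: [322.0, -298.6, 205.3]
eef_rot: [-3.141, -0.0, 0.968]
wrist_force: [0.9, -0.4, 0.1]
finger_gap: 60.8
finger_force: 0.0
clock: 1.1
eef_pos: [193.7, -113.4, 204.9]
eef_rot: [-3.141, -0.0, 1.568]
wrist_force: [-0.8, -0.4, 1.9]
finger_gap: 59.6
finger_force: 0.0
[ 193.65578137 -113.44646374  204.91187563] [-3.14113490e+00 -4.20657068e-04  1.56810324e+00] [-6.93768797e-01 -5.27507799e-01  2.25949151e+00  3.28100653e-05
  1.41022978e+00 -6.91081063e-01]
[231.44629494 371.72451115   4.83907961]
```

Converted, 200 mm / 400 = 0.5, 160 mm / 400 = 0.4.

```bash
python3 nudge.py '[{"pos":[0.0625, 0.1, 0]}, {"pos":[0.125, 0.2, 0]}, {"pos":[0.1875, 0.3, 0]}, {"pos":[0.25, 0.4, 0]}, {"pos":[0.3125, 0.5, 0]}]' && python3 nudge.py '[{"pos":[0.0625, 0.1, 0]}, {"pos":[0.125, 0.2, 0]}, {"pos":[0.1875, 0.3, 0]}, {"pos":[0.2675, 0.43, 0]}, {"pos":[0.2675, 0.43, 0]}]' && python3 nudge.py '[{}, {}]'
python3 - <<'E'
from h import *
st=sensors.read_state();print(st["eef_pos"],st["eef_rot"],st["joints"])
p,d=vision.camera("wrist");cv2.imwrite("pics/w1.png",p[:,:,::-1]);c=cam("wrist",st)
for b in blobs(p,(18,110,80),(34,255,255),100)[:4]: print(b,onplane(c,b[1],64),d[int(b[1][1]),int(b[1][0])])
print(proj(c,(566,117,64)))
E
```

```text
clock: 1.6
eef_pos: [397.3, 10.5, 205.2]
eef_rot: [3.141, 0.0, 1.564]
wrist_force: [0.3, -2.0, 1.2]
finger_gap: 60.0
finger_force: 0.0
clock: 2.1
eef_pos: [570.9, 116.4, 203.5]
eef_rot: [-3.14, 0.0, 1.564]
wrist_force: [-1.3, -0.9, -1.0]
finger_gap: 60.2
finger_force: 0.0
clock: 2.3
eef_pos: [568.1, 113.9, 205.1]
eef_rot: [-3.141, 0.0, 1.563]
wrist_force: [-0.2, -0.6, -0.1]
finger_gap: 59.9
finger_force: 0.0
[568.09160515 113.9034204  205.06648602] [-3.14062514e+00  2.16846386e-04  1.56285153e+00] [ 1.34703052e-01  3.66502274e-01  1.43355100e+00 -7.91515629e-05
  1.34252789e+00  1.42665907e-01]
(906, [320.4, 175.1], [304, 159, 34, 34]) [571.08136948 126.46221529  64.        ] 324.41803
(443, [476.6, 331.2], [466, 293, 18, 72]) [727.01245553 -33.52846012  64.        ] 70.568535
(440, [159.5, 331.4], [154, 293, 16, 72]) [408.26646382 -31.73421051  64.        ] 68.71127
[314.85520726 185.44151441]
```

View pics/w1.png

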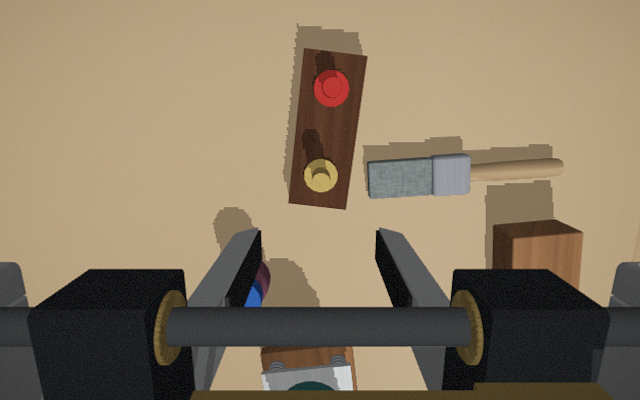

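The wrist view shows the spout's shoulder disc centred at about (320,175), with its neck top slightly lower at about (321,179). The stopper is at (331,88), and the brush and box are on the right, clear of the fingers.

Run:
```python
from h import *
st=sensors.read_state();p=cv2.imread("pics/w1.png")[:,:,::-1].copy();c=cam("wrist",st);ct=cam("top")
m=cv2.inRange(cv2.cvtColor(p,cv2.COLOR_RGB2HSV),np.array((18,110,80)),np.array((34,255,255)))
m[:,:280]=0;m[:,360:]=0;m[230:]=0
cn=max(cv2.findContours(m,0,1)[0],key=cv2.contourArea);print(cv2.minEnclosingCircle(cn),cv2.fitEllipse(cn))
uv=cv2.fitEllipse(cn)[0]
print("wrist",onplane(c,uv,30),"top",onplane(ct,(280,242.3),31))
# rack rectangle from dark brown in the top image
tp=np.load("top_p.npy")[200:275,205:310]
rm=(tp.max(2)<95).astype(np.uint8)
r=max(cv2.findContours(rm,0,1)[0],key=cv2.contourArea)
ctr,sz,a=cv2.minAreaRect(r);print(ctr,sz,a,onplane(ct,np.array(ctr)+[205,200],26))
cv2.imwrite("pics/crop.png",cv2.resize(p[120:230,260:380],None,fx=5,fy=5)[:,:,::-1])
```

```text
((320.3636474609375, 175.0), 17.110570907592773) ((320.40283203125, 175.10450744628906), (32.82605743408203, 33.33867263793945), 90.05059814453125)
wrist [571.28389674 120.18563658  30.        ] top [570.45969214 120.0615291   31.        ]
(54.0, 40.5) (75.53714752197266, 30.01640510559082) 7.125016689300537 [574.59978408 162.25156515  26.        ]
```

View pics/crop.png

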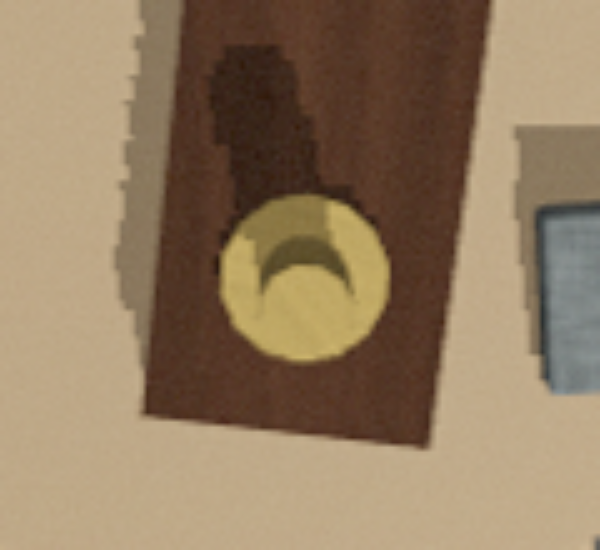

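The crop shows the disc centred and the neck top offset downward at about (321,182) in the full image, which fits an upright spout at (571.2, 120.1).

Converted, 130 mm / 400 = 0.325, 6.2 mm / 400 = 0.0155, 0.008 rad / 1.0472 = 0.0076.

```bash
python3 nudge.py '[{"pos":[0.0075, 0.0038, 0.1], "turn_vec":[0, 0, 0.0076]}, {"pos":[0.0155, 0.0078, 0.2], "turn_vec":[0, 0, 0.0076]}, {"pos":[0.0155, 0.0078, 0.275], "turn_vec":[0, 0, 0.0076]}, {"pos":[0.0155, 0.0078, 0.325], "turn_vec":[0, 0, 0.0076]}, {"pos":[0.0155, 0.0078, 0.325], "turn_vec":[0, 0, 0.0076]}]' 45 && python3 nudge.py '[{"pos":[0, 0, 0.0375]}, {"pos":[0, 0, 0.07]}, {"pos":[0, 0, 0.095]}, {"pos":[0, 0, 0.105]}, {"pos":[0, 0, 0.105]}]' && python3 nudge.py '[{}, {}]'
```

```text
clock: 2.85
eef_pos: [570.1, 119.5, 73.6]
eef_rot: [-3.138, 0.001, 1.554]
wrist_force: [-0.5, -0.8, 0.9]
finger_gap: 45.0
finger_force: 0.0
clock: 3.35
eef_pos: [571.7, 120.4, 33.0]
eef_rot: [-3.141, 0.0, 1.555]
wrist_force: [-0.1, -0.4, 0.1]
finger_gap: 45.3
finger_force: 0.0
clock: 3.55
eef_pos: [572.2, 120.5, 34.0]
eef_rot: [3.141, -0.0, 1.555]
wrist_force: [0.1, 0.4, -0.3]
finger_gap: 44.9
finger_force: 0.0
```

Converted, -125 mm / 400 = -0.3125, -80 mm / 400 = -0.2.

```bash
python3 nudge.py '[{}, {}, {}, {}, {}]' 10 20 && python3 nudge.py '[{}, {}, {}]' 10 50 && python3 nudge.py '[{"pos":[0, 0, -0.0125]}, {"pos":[0, 0, -0.0375]}, {"pos":[0, 0, -0.1]}, {"pos":[0, 0, -0.2]}, {"pos":[0, 0, -0.3125]}]'  && python3 nudge.py '[{"pos":[0, 0, -0.075]}, {"pos":[0, 0, -0.075]}, {"pos":[0, 0, -0.075]}]'
python3 - <<'E'
from h import *
st=sensors.read_state();print(st["eef_pos"],st["eef_rot"],st["joints"])
p,d=vision.camera("wrist");cv2.imwrite("pics/w2.png",p[:,:,::-1])
print(totool(st,np.array([559,-141,200])-st["eef_pos"]))
E
```

```text
clock: 4.05
eef_pos: [571.8, 120.4, 33.5]
eef_rot: [-3.142, -0.0, 1.555]
wrist_force: [-0.9, -0.6, 2.0]
finger_gap: 17.3
finger_force: 20.0
clock: 4.35
eef_pos: [571.8, 120.4, 33.5]
eef_rot: [-3.142, -0.0, 1.555]
wrist_force: [-2.5, -1.0, 2.8]
finger_gap: 17.1
finger_force: 50.0
clock: 4.85
eef_pos: [571.3, 120.3, 159.8]
eef_rot: [-3.14, 0.0, 1.555]
wrist_force: [0.5, 0.4, -0.8]
finger_gap: 17.1
finger_force: 50.0
clock: 5.15
eef_pos: [571.8, 120.3, 188.8]
eef_rot: [3.141, -0.0, 1.555]
wrist_force: [-0.8, -0.3, -1.3]
finger_gap: 17.3
finger_force: 50.0
[571.81228499 120.34079463 188.78368647] [ 3.14080271e+00 -1.11334205e-04  1.55478546e+00] [ 1.44759705e-01  3.89098497e-01  1.44099678e+00 -1.71317099e-05
  1.31069980e+00  1.60775015e-01]
[-261.51117492   -8.61764286  -11.25223974]
```

View pics/w2.png

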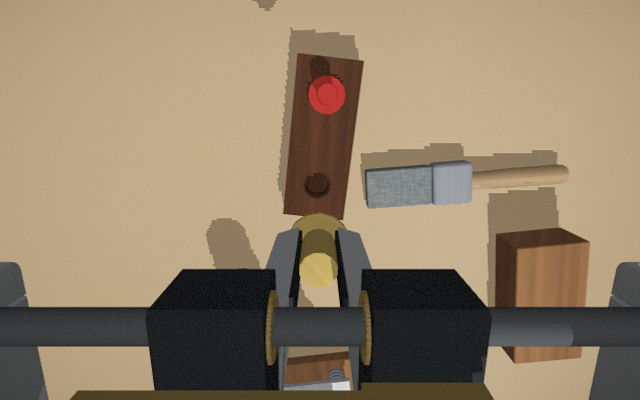

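The spout is held upright between the fingers, its shoulder disc at about (319,232), and its rack hole at (317,184) is empty. Next I'll move to where the wrist camera can see the lid.

Converted, -210 mm / 400 = -0.525, -165 mm / 400 = -0.4125.

```bash
python3 nudge.py '[{"pos":[-0.075, 0, -0.0275]}, {"pos":[-0.1875, -0.005, -0.0275]}, {"pos":[-0.3, -0.0125, -0.0275]}, {"pos":[-0.4125, -0.02, -0.0275]}, {"pos":[-0.525, -0.025, -0.0275]}]' && python3 nudge.py '[{"pos":[-0.1, -0.0025, 0]}, {"pos":[-0.175, -0.005, 0]}, {"pos":[-0.2025, -0.005, 0]}, {"pos":[-0.2025, -0.005, 0]}, {"pos":[-0.2025, -0.005, 0]}]'
python3 - <<'E'
from h import *
st=sensors.read_state();print(st["eef_pos"],st["eef_rot"])
p,d=vision.camera("wrist");cv2.imwrite("pics/w3.png",p[:,:,::-1]);c=cam("wrist",st);np.save("w3d.npy",d)
print(proj(c,(558,-141,134)))
for b in blobs(p,(3,150,120),(18,255,255),30)[:4]: print(b,onplane(c,b[1],130),d[int(b[1][1]),int(b[1][0])])
m=(p.max(2)<60).astype(np.uint8);m[215:]=0;m=cv2.morphologyEx(m,cv2.MORPH_CLOSE,np.ones((25,25)))
cn=max(cv2.findContours(m,0,1)[0],key=cv2.contourArea);e=cv2.fitEllipse(cv2.convexHull(cn));print(e,onplane(c,e[0],134))
E
```

```text
clock: 5.7
eef_pos: [557.5, -91.0, 197.9]
eef_rot: [-3.139, -0.001, 1.555]
wrist_force: [-0.0, 0.3, -1.1]
finger_gap: 17.3
finger_force: 50.0
clock: 6.2
eef_pos: [555.2, -169.3, 198.7]
eef_rot: [-3.14, -0.001, 1.555]
wrist_force: [0.5, -0.4, -1.7]
finger_gap: 17.2
finger_force: 50.0
[ 555.17063614 -169.32354122  198.74748179] [-3.14049653e+00 -6.40805996e-04  1.55527234e+00]
[320.24275812 171.90337175]
(426, [320.8, 175.2], [307, 162, 29, 28]) [ 558.36367529 -143.996234    130.        ] 250.37878
((321.40423583984375, 170.6723175048828), (87.52999877929688, 99.43316650390625), 9.35347843170166) [ 558.80527846 -140.16108385  134.        ]
```

View pics/w3.png

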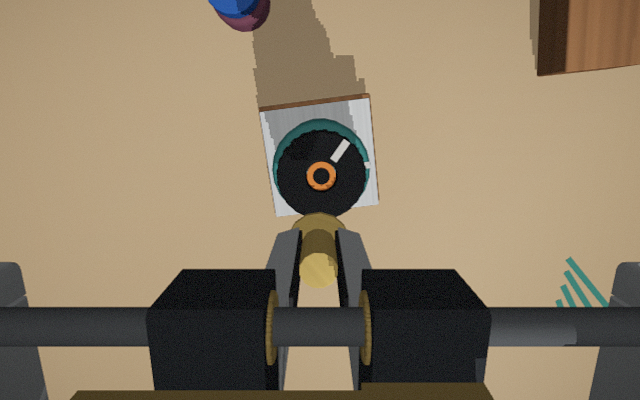

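The wrist view shows the orange plug ring at (321,175) inside the black lid, which is centred at about (322,172). The lid's stripe points to the upper right, (340,150), and the jar's stripe is at about (368,165).

Run:
```python
from h import *
st=sensors.read_state();p=cv2.imread("pics/w3.png")[:,:,::-1].copy();d=np.load("w3d.npy");K,Rw,o=c=cam("wrist",st)
v,u=np.mgrid[:400,:640];X=(np.stack([(u-K[0,2])/K[0,0],(v-K[1,2])/K[1,1],np.ones_like(u)],-1)*d[...,None])@Rw.T+o
def circ(P):
    A=np.c_[2*P,np.ones(len(P))];s=np.linalg.lstsq(A,(P**2).sum(1),rcond=None)[0];return s[:2].round(2),np.sqrt(s[2]+s[:2]@s[:2]).round(2)
roi=np.zeros(d.shape,bool);roi[100:214,255:390]=1
print("z median lid",np.median(X[150:200,280:300,2]), "plug",np.median(X[172:178,310:314,2]))
lid=(roi&(X[...,2]>131.8)).astype(np.uint8)
cs,h=cv2.findContours(lid,cv2.RETR_CCOMP,cv2.CHAIN_APPROX_NONE)
for k in np.argsort([-len(q) for q in cs])[:3]:
    q=cs[k][:,0];q=q[q[:,1]<211];W=np.array([onplane(c,t,134)[:2] for t in q]);print(len(q),circ(W),h[0][k][3],q.min(0),q.max(0))
m=cv2.inRange(cv2.cvtColor(p,cv2.COLOR_RGB2HSV),np.array((3,150,120)),np.array((18,255,255)));m[:150]=0;m[205:]=0
q=max(cv2.findContours(m,0,1)[0],key=cv2.contourArea)[:,0];print("ring",circ(np.array([onplane(c,t,130)[:2] for t in q])))
```

```text
z median lid 133.9566589766351 plug 129.9383582415241
200 (array([ 558.73, -143.73]), np.float64(30.16)) -1 [276 131] [365 210]
91 (array([ 558.78, -143.73]), np.float64(10.94)) 16 [305 160] [337 192]
4 (array([ 542.15, -166.89]), np.float64(0.72)) 16 [297 208] [299 210]
ring (array([ 558.46, -143.97]), np.float64(9.68))
```

Converted, 36 mm / 400 = 0.09, 25.9 mm / 400 = 0.0648.

```bash
python3 nudge.py '[{"pos":[0.0325, 0.005, 0.025]}, {"pos":[0.0648, 0.009, 0.0625]}, {"pos":[0.0648, 0.009, 0.09]}, {"pos":[0.0648, 0.009, 0.09]}, {"pos":[0.0648, 0.009, 0.09]}]' 10 60 && python3 nudge.py '[{}, {}, {}]' ; python3 -c "
from h import *
for i in range(1):
  st=sensors.read_state();print(st['eef_pos'],st['eef_rot'],st['wrist_force'],totool(st,np.array([559.25,-143.5,st['eef_pos'][2]])-st['eef_pos']))"
```

```text
clock: 6.75
eef_pos: [559.3, -144.4, 163.5]
eef_rot: [-3.141, -0.0, 1.555]
wrist_force: [0.1, 0.1, -1.4]
finger_gap: 17.1
finger_force: 60.0
clock: 7.05
eef_pos: [559.3, -144.8, 163.8]
eef_rot: [3.141, 0.0, 1.554]
wrist_force: [-1.5, 0.9, -0.6]
finger_gap: 16.9
finger_force: 60.0
[ 559.30587045 -144.79489258  163.80595087] [3.14105749e+00 1.63395885e-04 1.55446552e+00] [-1.45612726  0.85317173 -0.63702339] [ 1.29380752e+00 -7.70085761e-02 -2.52615154e-04]
```

Converted, 11 mm / 400 = 0.0275, 1.3 mm / 400 = 0.0033.

```bash
python3 nudge.py '[{"pos":[0.0033, 0, 0]}, {"pos":[0.0033, 0, 0.01]}, {"pos":[0.0033, 0, 0.02]}, {"pos":[0.0033, 0, 0.0275]}, {"pos":[0.0033, 0, 0.0275]}]' && python3 nudge.py '[{"pos":[0, 0, 0.0025]}, {"pos":[0, 0, 0.0075]}, {"pos":[0, 0, 0.0075]}]'
```

```text
clock: 7.55
eef_pos: [559.1, -143.3, 152.2]
eef_rot: [-3.141, -0.0, 1.555]
wrist_force: [-1.9, -1.1, 1.4]
finger_gap: 17.2
finger_force: 60.0
clock: 7.85
eef_pos: [559.3, -143.3, 149.8]
eef_rot: [3.141, 0.0, 1.555]
wrist_force: [-3.2, -1.0, 4.7]
finger_gap: 16.7
finger_force: 60.0
```

Converted, 4 mm / 400 = 0.01, 3 mm / 400 = 0.0075.

```bash
python3 nudge.py '[{"pos":[0, -0.001, 0.0025]}, {"pos":[0, -0.001, 0.005]}, {"pos":[0, -0.001, 0.0075]}, {"pos":[0, -0.001, 0.01]}, {"pos":[0, -0.001, 0.01]}]' && python3 nudge.py '[{"pos":[0, 0, 0.0025]}, {"pos":[0, 0, 0.005]}, {"pos":[0, 0, 0.0075]}, {"pos":[0, 0, 0.01]}, {"pos":[0, 0, 0.01]}]'
```

```text
clock: 8.35
eef_pos: [559.2, -143.4, 146.5]
eef_rot: [3.14, 0.001, 1.555]
wrist_force: [-4.1, -0.2, 10.1]
finger_gap: 16.7
finger_force: 60.0
clock: 8.85
eef_pos: [559.3, -143.5, 143.1]
eef_rot: [3.14, 0.001, 1.555]
wrist_force: [-4.8, 1.1, 14.7]
finger_gap: 17.3
finger_force: 60.0
```

Converted, -6 mm / 400 = -0.015, -3 mm / 400 = -0.0075.

```bash
python3 nudge.py '[{"pos":[0, 0, -0.0075]}, {"pos":[0, -0.0013, -0.015]}, {"pos":[0, -0.0025, -0.015]}, {"pos":[0, -0.0025, -0.015]}]' && python3 -c "
from h import *
st=sensors.read_state();print(st['eef_pos'],st['wrist_force'],st['moment'])" && python3 nudge.py '[{"pos":[0, 0, 0.0025]}, {"pos":[0, 0, 0.005]}, {"pos":[0, 0, 0.0075]}, {"pos":[0, 0, 0.0075]}]'
```

```text
clock: 9.25
eef_pos: [558.4, -143.5, 148.1]
eef_rot: [3.14, 0.001, 1.555]
wrist_force: [0.3, -0.7, 5.0]
finger_gap: 16.9
finger_force: 60.0
[ 558.38994005 -143.48896249  148.08085323] [ 0.27069489 -0.74095011  4.97955835] [-0.28546675 -0.19076504 -0.01259262]
clock: 9.65
eef_pos: [558.4, -143.5, 145.2]
eef_rot: [3.14, 0.001, 1.555]
wrist_force: [-1.3, -0.8, 9.9]
finger_gap: 17.1
finger_force: 60.0
```

Converted, 3 mm / 400 = 0.0075, 2 mm / 400 = 0.005.

```bash
python3 nudge.py '[{"pos":[0, 0, 0.0025]}, {"pos":[0, 0, 0.005]}, {"pos":[0, 0, 0.0075]}, {"pos":[0, 0, 0.0075]}]' && python3 -c "
from h import *
st=sensors.read_state();print(st['eef_pos'],st['wrist_force'],st['moment'])
p,d=vision.camera('wrist');cv2.imwrite('pics/w4.png',cv2.resize(p[130:330,200:440],None,fx=3,fy=3)[:,:,::-1]);np.save('w4d.npy',d)"
```

```text
clock: 10.05
eef_pos: [558.5, -143.6, 142.6]
eef_rot: [3.139, 0.001, 1.555]
wrist_force: [-2.0, -1.6, 12.2]
finger_gap: 17.0
finger_force: 60.0
[ 558.47950487 -143.55584066  142.64985107] [-2.04162986 -1.61239342 12.17167093] [-0.15837454  0.38544001 -0.03070767]
```

View pics/w4.png

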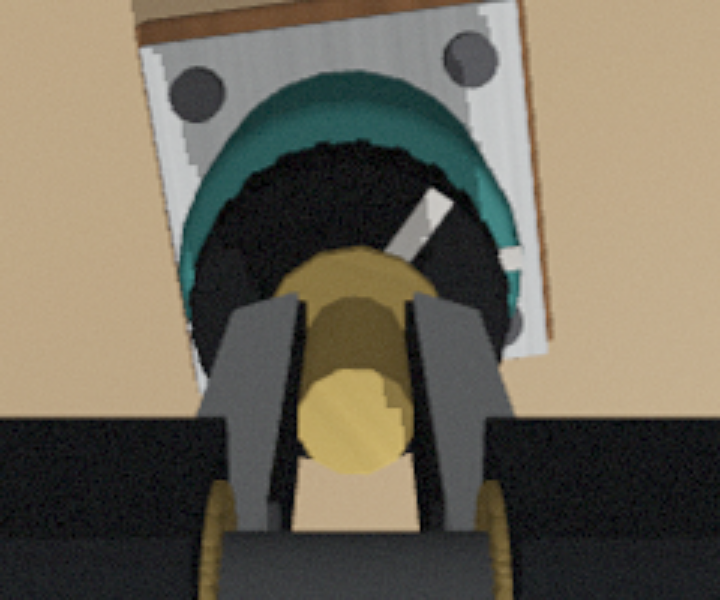

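The view shows the spout standing in the lid with its shoulder still above it. The lid stripe is at about (418,222) and the jar stripe at (511,258). I'll get the gap from depth.

```bash
cat >> h.py <<'E'
def gap(d,st):
    K,Rw,o=cam("wrist",st)
    v,u=np.mgrid[:400,:640];X=(np.stack([(u-K[0,2])/K[0,0],(v-K[1,2])/K[1,1],np.ones_like(u)],-1)*d[...,None])@Rw.T+o
    r=np.hypot(X[...,0]-558.8,X[...,1]+143.7);Z=X[...,2]
    L=(r>20)&(r<28)&(Z>115)&(Z<138)&(X[...,1]>-143)
    S=(r>11)&(r<15.5)&(Z>118)&(Z<160)&(X[...,1]>-143)
    zl,zs=np.median(Z[L]),np.median(Z[S]);print("lid z %.2f (n%d) shoulder top %.2f (n%d) gap %.2f"%(zl,L.sum(),zs,S.sum(),zs-zl-4))
E
python3 - <<'E'
from h import *
gap(np.load("w4d.npy"),sensors.read_state())
E
```

```text
lid z 126.16 (n1766) shoulder top 139.07 (n644) gap 8.92
```

Converted, 2 mm / 400 = 0.005, 1 mm / 400 = 0.0025.

```bash
python3 nudge.py '[{"pos":[0, -0.0008, 0.0025]}, {"pos":[0, -0.0008, 0.005]}, {"pos":[0, -0.0008, 0.005]}, {"pos":[0, -0.0008, 0.005]}, {"pos":[0, -0.0008, 0.005]}]' && python3 -c "
from h import *
st=sensors.read_state();p,d=vision.camera('wrist');gap(d,st);print(st['moment'])"
```

```text
clock: 10.6
eef_pos: [558.4, -143.6, 140.9]
eef_rot: [3.139, 0.001, 1.555]
wrist_force: [-2.5, -0.7, 14.1]
finger_gap: 16.8
finger_force: 60.0
lid z 125.68 (n1790) shoulder top 137.32 (n640) gap 7.65
[-0.13842528  0.27155243 -0.01937069]
```

Converted, 4 mm / 400 = 0.01, 3 mm / 400 = 0.0075.

```bash
python3 nudge.py '[{"pos":[0, -0.0008, 0.0025]}, {"pos":[0, -0.0008, 0.005]}, {"pos":[0, -0.0008, 0.0075]}, {"pos":[0, -0.0008, 0.01]}, {"pos":[0, -0.0008, 0.01]}]' && python3 -c "
from h import *
st=sensors.read_state();p,d=vision.camera('wrist');gap(d,st);print(st['moment'])"
```

```text
clock: 11.15
eef_pos: [558.2, -143.6, 136.8]
eef_rot: [3.138, 0.001, 1.555]
wrist_force: [-1.5, -1.1, 12.6]
finger_gap: 17.0
finger_force: 60.0
lid z 125.89 (n1834) shoulder top 133.56 (n628) gap 3.67
[-0.21085869 -0.04063905 -0.02196571]
```

Converted, 4 mm / 400 = 0.01, 3 mm / 400 = 0.0075.

```bash
python3 nudge.py '[{"pos":[0, -0.0003, 0.0025]}, {"pos":[0, -0.0003, 0.005]}, {"pos":[0, -0.0003, 0.0075]}, {"pos":[0, -0.0003, 0.01]}, {"pos":[0, -0.0003, 0.01]}]' && python3 -c "
from h import *
st=sensors.read_state();p,d=vision.camera('wrist');gap(d,st);print(st['moment'])"
```

```text
clock: 11.7
eef_pos: [558.2, -143.6, 133.0]
eef_rot: [3.138, 0.001, 1.555]
wrist_force: [-0.7, -1.3, 13.7]
finger_gap: 17.1
finger_force: 60.0
lid z 125.29 (n1876) shoulder top 130.08 (n666) gap 0.79
[-0.24303966  0.05983793  0.01292029]
```

Converted, 3 mm / 400 = 0.0075, 2 mm / 400 = 0.005.

```bash
python3 nudge.py '[{"pos":[0, 0, 0.0025]}, {"pos":[0, 0, 0.005]}, {"pos":[0, 0, 0.0075]}, {"pos":[0, 0, 0.0075]}, {"pos":[0, 0, 0.0075]}]' && python3 -c "
from h import *
st=sensors.read_state();p,d=vision.camera('wrist');gap(d,st);print(st['moment'])"
```

```text
clock: 12.25
eef_pos: [558.2, -143.6, 130.4]
eef_rot: [3.138, 0.001, 1.555]
wrist_force: [-0.9, 0.2, 18.0]
finger_gap: 16.9
finger_force: 60.0
lid z 122.80 (n1886) shoulder top 127.63 (n714) gap 0.83
[-0.1328279   0.40064484  0.03071037]
```

Converted, 1 mm / 400 = 0.0025.

```bash
python3 nudge.py '[{"pos":[0, 0, 0.0025]}, {"pos":[0, 0, 0.0025]}, {"pos":[0, 0, 0.0025]}, {"pos":[0, 0, 0.0025]}]' && python3 nudge.py '[{"pos":[0, 0, -0.005]}, {"pos":[0, 0, -0.01]}, {"pos":[0, 0, -0.015]}, {"pos":[0, 0, -0.02]}, {"pos":[0, 0, -0.02]}]' && python3 nudge.py '[{}, {}, {}, {}, {}]' 45 && python3 nudge.py '[{"pos":[0, 0, -0.0375]}, {"pos":[0, 0, -0.1]}, {"pos":[0, 0, -0.15]}, {"pos":[0, 0, -0.15]}, {"pos":[0, 0, -0.15]}]'
python3 - <<'E'
from h import *
st=sensors.read_state();print(st["eef_pos"],st["joints"])
p,d=vision.camera('wrist');cv2.imwrite("pics/w5.png",p[:,:,::-1]);np.save("w5d.npy",d);gap(d,st);c=cam("wrist",st)
for b in blobs(p,(18,110,80),(34,255,255),200)[:4]: print(b,onplane(c,b[1],138))
E
```

```text
clock: 12.7
eef_pos: [558.2, -143.7, 129.6]
eef_rot: [3.138, 0.001, 1.555]
wrist_force: [-3.4, -0.5, 18.5]
finger_gap: 16.9
finger_force: 60.0
clock: 13.2
eef_pos: [558.1, -143.6, 136.6]
eef_rot: [3.138, 0.001, 1.555]
wrist_force: [2.0, -1.2, 9.6]
finger_gap: 17.1
finger_force: 60.0
clock: 13.7
eef_pos: [557.0, -143.1, 135.0]
eef_rot: [-3.141, -0.0, 1.555]
wrist_force: [-0.1, 0.4, -0.6]
finger_gap: 45.1
finger_force: 0.0
clock: 14.2
eef_pos: [557.0, -143.1, 194.6]
eef_rot: [-3.141, -0.0, 1.555]
wrist_force: [0.5, -0.9, -0.5]
finger_gap: 44.8
finger_force: 0.0
[ 556.97900172 -143.12861674  194.64049028] [-3.15244430e-01  3.64604074e-01  1.46067781e+00  5.87109785e-05
  1.31684125e+00 -2.99244941e-01]
lid z 133.67 (n1225) shoulder top 137.66 (n381) gap -0.01
(2032, [318.9, 217.9], [295, 192, 49, 55]) [ 558.47954977 -145.18410926  138.        ]
(404, [438.5, 331.3], [431, 293, 13, 72]) [ 645.6161797  -234.00534534  138.        ]
(394, [197.7, 331.3], [193, 294, 14, 71]) [ 467.46228921 -231.38058107  138.        ]
```

View pics/w5.png

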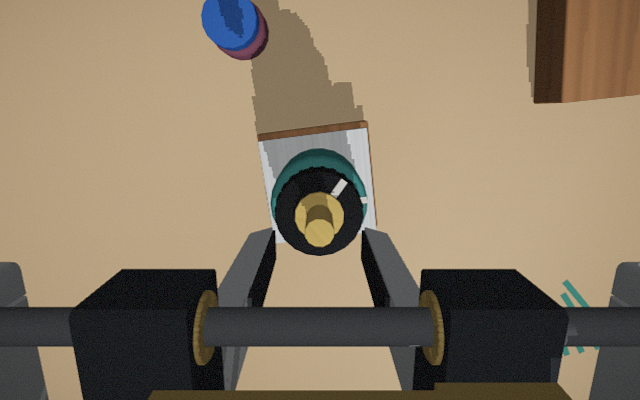

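The spout is seated squarely (gap 0) and released. The lid stripe ends at about (343,183) and the jar stripe is at (364,200), so the lid still has to turn clockwise.

Run:
```python
from h import *
st=sensors.read_state();p=cv2.imread("pics/w5.png")[:,:,::-1].copy();c=cam("wrist",st)
C=np.array([558.75,-143.7])
for n,uv,z in [("lid in",(334,193),134),("lid out",(343,182),134),("jar",(364,200),107)]:
    q=onplane(c,uv,z)[:2]-C;print(n,q,np.hypot(*q),np.arctan2(q[1],q[0]))
print(totool(st,np.array([558.3,-143.6,112])-st["eef_pos"]))
```

```text
lid in [ 9.95802453 15.05409446] 18.049598686285496 0.9863911467606491
lid out [16.07388313 22.58221113] 27.7186936571359 0.9521986832310729
jar [33.81468468  3.08013223] 33.95467735532542 0.09083792029682501
[-0.53339833  1.69146144 82.09967258]
```

Converted, 50 mm / 400 = 0.125, 40 mm / 400 = 0.1.

```bash
python3 nudge.py '[{"pos":[-0.0013, 0.0033, 0]}, {"pos":[-0.0013, 0.0033, 0]}, {"pos":[-0.0013, 0.0033, 0.05]}, {"pos":[-0.0013, 0.0033, 0.1]}, {"pos":[-0.0013, 0.0033, 0.125]}]' 94 && python3 nudge.py '[{"pos":[0, 0, 0.0375]}, {"pos":[0, 0, 0.0625]}, {"pos":[0, 0, 0.08]}, {"pos":[0, 0, 0.08]}, {"pos":[0, 0, 0.08]}]'
```

```text
clock: 14.75
eef_pos: [557.8, -143.5, 143.4]
eef_rot: [-3.139, -0.001, 1.555]
wrist_force: [-0.7, 0.6, -0.2]
finger_gap: 81.7
finger_force: 0.0
clock: 15.25
eef_pos: [558.7, -143.8, 113.9]
eef_rot: [3.141, 0.0, 1.555]
wrist_force: [0.0, -0.6, -0.2]
finger_gap: 93.8
finger_force: 0.0
```

Converted, 2 mm / 400 = 0.005.

```bash
python3 nudge.py '[{"pos":[0, 0, 0.005]}, {"pos":[0, 0, 0.005]}, {"pos":[0, 0, 0.005]}, {"pos":[0, 0, 0.005]}, {"pos":[0, 0, 0.005]}]' 55 25 && python3 nudge.py '[{}, {}, {}]' 55 35
```

```text
clock: 15.75
eef_pos: [557.5, -143.7, 111.3]
eef_rot: [-3.139, -0.0, 1.555]
wrist_force: [-7.8, 0.4, 3.1]
finger_gap: 62.4
finger_force: 25.0
clock: 16.05
eef_pos: [557.5, -143.7, 111.3]
eef_rot: [-3.139, -0.0, 1.555]
wrist_force: [-7.2, 0.9, 1.7]
finger_gap: 62.0
finger_force: 35.0
```

Converted, -0.6 mm / 400 = -0.0015, 0.4 rad / 1.0472 = 0.382.

```bash
python3 nudge.py '[{"pos":[0, -0.0015, 0]}, {"pos":[0, -0.0015, 0], "turn_vec":[0, 0, 0.0955]}, {"pos":[0, -0.0015, 0], "turn_vec":[0, 0, 0.191]}, {"pos":[0, -0.0015, 0], "turn_vec":[0, 0, 0.2865]}, {"pos":[0, -0.0015, 0], "turn_vec":[0, 0, 0.382]}]' && python3 nudge.py '[{"turn_vec":[0, 0, 0.0955]}, {"turn_vec":[0, 0, 0.191]}, {"turn_vec":[0, 0, 0.2865]}, {"turn_vec":[0, 0, 0.3342]}, {"turn_vec":[0, 0, 0.3342]}]' && python3 -c "
from h import *
st=sensors.read_state();print(st['moment'],st['joints'][5])
p,d=vision.camera('wrist');cv2.imwrite('pics/w6.png',cv2.resize(p[130:330,200:440],None,fx=3,fy=3)[:,:,::-1])"
```

```text
clock: 16.55
eef_pos: [557.9, -143.8, 111.6]
eef_rot: [3.141, 0.0, 1.151]
wrist_force: [-0.5, -0.4, -0.1]
finger_gap: 62.5
finger_force: 35.0
clock: 17.05
eef_pos: [558.2, -144.0, 111.7]
eef_rot: [3.14, -0.0, 0.804]
wrist_force: [1.6, -1.5, -1.0]
finger_gap: 62.3
finger_force: 35.0
[-0.5251928  -0.40695957 -0.06659656] 0.4510185494577756
```

View pics/w6.png

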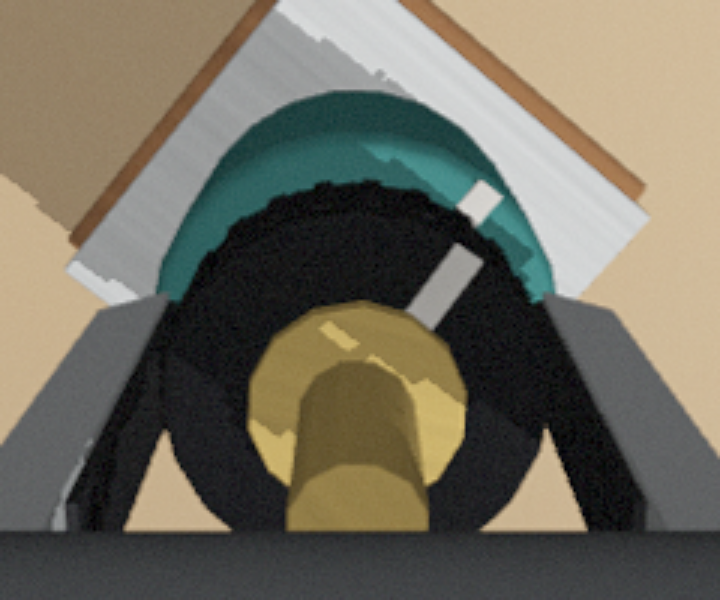

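The lid turned with the fingers, and its stripe at about (445,285) is now nearly in line with the jar stripe at (480,202). I'll turn on until I feel the stop.

Converted, 0.1 rad / 1.0472 = 0.0955.

```bash
python3 nudge.py '[{"turn_vec":[0, 0, 0.0477]}, {"turn_vec":[0, 0, 0.0955]}, {"turn_vec":[0, 0, 0.0955]}]' && python3 -c "
from h import *
print(sensors.read_state()['moment'])" && python3 nudge.py '[{"turn_vec":[0, 0, 0.0477]}, {"turn_vec":[0, 0, 0.0955]}, {"turn_vec":[0, 0, 0.0955]}]' && python3 -c "
from h import *
print(sensors.read_state()['moment'])"
```

```text
clock: 17.4
eef_pos: [558.2, -144.1, 111.7]
eef_rot: [3.14, -0.0, 0.706]
wrist_force: [3.8, -4.9, -0.9]
finger_gap: 62.6
finger_force: 35.0
[-0.83993186 -0.63891939  0.35977447]
clock: 17.7
eef_pos: [558.6, -144.0, 111.8]
eef_rot: [3.14, -0.001, 0.607]
wrist_force: [6.2, -3.1, -1.6]
finger_gap: 61.4
finger_force: 35.0
[-0.67749407 -1.21639461  0.65517856]
```

Converted, 0.08 rad / 1.0472 = 0.0764.

```bash
python3 nudge.py '[{"turn_vec":[0, 0, 0.0382]}, {"turn_vec":[0, 0, 0.0764]}, {"turn_vec":[0, 0, 0.0764]}, {"turn_vec":[0, 0, 0.0764]}]' && python3 -c "
from h import *
st=sensors.read_state();print(st['moment'])
p,d=vision.camera('wrist');cv2.imwrite('pics/w7.png',p[:,:,::-1])
c=cam('wrist',st);C=np.array([558.75,-143.7])
g=cv2.inRange(p,np.array((120,)*3),np.array((255,)*3))
for b in blobs(p,(0,0,110),(179,45,255),20)[:12]:
  for z in (134,107):
    q=onplane(c,b[1],z)[:2]-C
    if np.hypot(*q)<42 : print(b,z,np.hypot(*q).round(1),np.arctan2(q[1],q[0]).round(3))"
```

```text
clock: 18.1
eef_pos: [558.7, -144.1, 111.9]
eef_rot: [3.139, -0.001, 0.529]
wrist_force: [5.5, -4.9, -1.0]
finger_gap: 61.5
finger_force: 35.0
[-0.86106185 -1.15534136  0.77121714]
(6060, [321.7, 169.5], [234, 118, 178, 115]) 107 40.1 0.471
(329, [340.1, 221.0], [329, 207, 23, 30]) 134 23.1 0.06
(329, [340.1, 221.0], [329, 207, 23, 30]) 107 17.3 -0.255
(146, [344.0, 188.6], [337, 181, 15, 16]) 134 37.7 0.206
(146, [344.0, 188.6], [337, 181, 15, 16]) 107 33.0 0.092
```

The stop holds at 0.77 N m, and the stripes line up (0.06 against 0.09 rad). I'll let go and rise.

The manual's scale: shifts go in shares of 400 mm and turns go in shares of 60 degrees. Converting my numbers, -110 mm / 400 = -0.275, -85 mm / 400 = -0.2125.

```bash
python3 nudge.py '[{}, {}, {}, {}, {}]' 94 && python3 nudge.py '[{"pos":[0, 0, -0.0375]}, {"pos":[0, 0, -0.1125]}, {"pos":[0, 0, -0.2125]}, {"pos":[0, 0, -0.275]}, {"pos":[0, 0, -0.275]}]' && python3 nudge.py '[{}, {}, {}, {}, {}]';  python3 - <<'E'
from h import *
st=sensors.read_state();p,d=vision.camera('wrist');cv2.imwrite("pics/w8.png",p[:,:,::-1]);gap(d,st);c=cam("wrist",st);C=np.array([558.75,-143.7])
for b in blobs(p,(0,0,110),(179,45,255),15)[:12]:
  for z in (134,107):
    q=onplane(c,b[1],z)[:2]-C
    if np.hypot(*q)<42 : print(b,z,np.hypot(*q).round(1),np.arctan2(q[1],q[0]).round(3))
E
```

```text
clock: 18.65
eef_pos: [557.8, -143.6, 111.4]
eef_rot: [-3.141, 0.0, 0.525]
wrist_force: [0.4, 0.5, -0.6]
finger_gap: 93.7
finger_force: 0.0
clock: 19.15
eef_pos: [559.0, -144.0, 225.3]
eef_rot: [3.137, -0.004, 0.525]
wrist_force: [-0.0, 0.5, -0.7]
finger_gap: 94.1
finger_force: 0.0
clock: 19.65
eef_pos: [557.8, -143.7, 221.0]
eef_rot: [-3.141, 0.0, 0.525]
wrist_force: [0.8, -0.4, -0.4]
finger_gap: 93.8
finger_force: 0.0
lid z 133.78 (n999) shoulder top 137.77 (n291) gap -0.01
(3396, [317.4, 157.3], [256, 115, 130, 102]) 134 35.2 0.553
(3396, [317.4, 157.3], [256, 115, 130, 102]) 107 31.8 0.558
(129, [332.0, 176.6], [326, 168, 13, 19]) 134 23.0 0.077
(129, [332.0, 176.6], [326, 168, 13, 19]) 107 19.3 -0.082
(81, [343.0, 236.4], [335, 228, 16, 15]) 134 32.7 -1.996
(81, [343.0, 236.4], [335, 228, 16, 15]) 107 41.9 -2.094
(57, [335.8, 159.1], [331, 155, 10, 9]) 134 36.2 0.168
(57, [335.8, 159.1], [331, 155, 10, 9]) 107 33.3 0.094
```

View pics/w8.png

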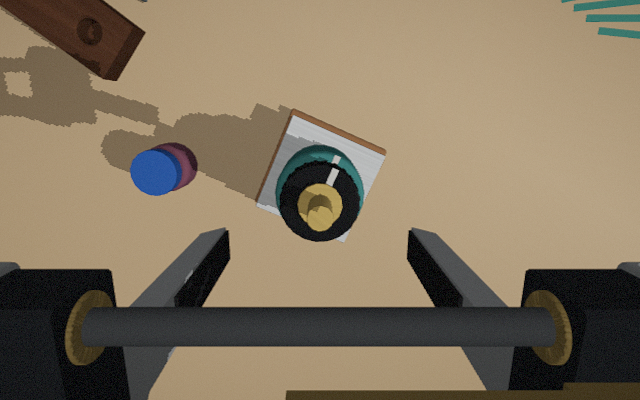

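The stripes line up (lid (332,177), jar (336,159)). The spout is seated at (320,205), the jar has risen back to rest, and the gripper is clear.

```bash
python3 -c "
from cell import manip, vision, sensors, ticket
print(ticket.sign_off())"
```

```text
the job is handed in; nothing more can be done
None
```

The job is handed in: in the last measurements the spout sat fully home on the lid, the lid was tight on its stop with the stripes lined up, the jar was back at rest and the gripper was clear; the hand-in returned no verdict.

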